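# Refit the battery cover of a bench data logger

### The job

The battery cover of the grey data logger lies on the desk. Refit it: tilt its tongue end in under the orange lip of the battery pocket, swing the other end down flat, and press until the spring catch has snapped back over it, without forcing anything. Let go, and leave the multimeter, solder reel, tape roll and screwdriver where they are.

Things in the scene. Friction and masses are not known exactly. Their poses are not given: they have to be found in the camera images.
- logger: Grey box fixed to the desk, x -85 to +90, y -52 to +52, 40 mm high, battery pocket in its top. Origin at desk level; x runs along the pocket from lip end to catch end, y across, z up (mm here). Seated, the cover's origin is at x 0 to +2, y within 2, z = 27, axes parallel to these.
- pocket (a point): Logger x 0, y 0, z 27 mm: height of the ledge. The pocket spans logger x -60 to +62, y -38 to +38, with upright walls up to z = 40. A level ledge at z = 27 runs all round inside it (9 mm wide at the sides); the cover's sheet must lie on it. Four blue cells lie lower, in the well inside the ledge.
- lip_edge (a point): Middle of the lower free edge of the orange lip (logger x -48, y 0, z 36 mm). The lip, 4 mm thick (z 36 to 40), overhangs the pocket from its end wall at x -60 to x -48 over the full width, 9 mm above the ledge.
- catch (a joint): Steel spring catch in the pocket's +x end wall, 24 mm wide (y -12 to +12), slides along logger x: 0 m = fully out (rest), grows as it is pushed back into the wall, at most 0.008. Spring 2.2 N at rest plus 250 N/m. The cover's free edge, pressed down on its ramp, pushes it back 3.5 to 5.5 mm; then it springs out to 0 above the sheet. Needs about 6 to 15 N down on the fin.
- catch_tip (a point): Tip of the catch (logger x +56.5, y 0, z 33 mm at rest); moves with it. From the tip a ramp 30 degrees off the vertical rises to x +62, z 43. The catch's flat underside is at z 32, 1 mm above the seated cover's sheet.
- cover: Loose white battery cover, about 90 g: a sheet 120 x 72 mm, 4 mm thick, under a raised crown (x -42 to +51, y -35 to +35, top at z 11 mm), so bare sheet sticks out 18 mm at the tongue end (-x) and 9 mm at the free end (+x). Origin: centre of the sheet's underside; x from tongue to free end, z up. Starts flat on the desk, fin up.
- fin_top (a point): Middle of the top of the cover's orange grip fin (cover x +8, y 0, z 35 mm). The fin is 12 mm thick along cover x, 44 mm long along y, and stands from z 11 to 35 mm: grasp it across its 12 mm.
- tongue_edge (a point): Middle of the lower edge of the cover's tongue end (cover x -60, y 0, z 0 mm). Only this end goes in under the lip, at a tilt of some 7 to 22 degrees, tongue down.
- free_edge (a point): Middle of the lower edge of the cover's free end (cover x +60, y 0, z 0 mm), the end that the catch holds.
- meter: Bystander: loose grey-blue hand multimeter with a black dial, lying, 165 x 82 x 44 mm, origin under its centre.
- reel: Bystander: loose solder reel with blue flanges, 72 x 62 x 50 mm, origin under its centre.
- tape: Bystander: loose roll of black tape lying flat, 58 x 56 x 19 mm, origin under its centre.
- driver: Bystander: loose small screwdriver with an orange handle, 15 x 100 x 16 mm, lying, origin under its centre.

How it is judged:
On the way:
1. the cover's tongue is under the orange lip, inside the pocket, while the cover is still tilted (x of tongue_edge in the frame of logger between -0.065 and -0.05 m and y of tongue_edge in the frame of logger between -0.008 and 0.008 m and z of tongue_edge in the frame of logger between 0.022 and 0.036 m and angle between the z axis of cover and the z axis of logger, either way round above 0.06 rad), for 0.1 s.
At the end, for the whole second after the job is handed in: The cover lies fin up in the pocket, at rest: tongue edge under the lip (within 4 mm of the back wall, 4 mm sideways), both ends' undersides within 2.5 mm above the ledge, parallel to the logger within 0.03 rad, and the catch is back out within 1.5 mm of its rest above the cover's free end (x of tongue_edge in the frame of logger between -0.063 and -0.056 m and y of tongue_edge in the frame of logger between -0.004 and 0.004 m and z of tongue_edge in the frame of logger between 0.024 and 0.0295 m and z of free_edge in the frame of logger between 0.024 and 0.0295 m and y of free_edge in the frame of logger between -0.004 and 0.004 m and angle between the z axis of cover and the z axis of logger, either way round below 0.03 rad and angle between cover's own z axis and vertical below 0.1 rad and value of joint catch below 0.0015 m and linear speed of cover below 0.01 m/s); the robot touches nothing.
It fails at once if the cover is forced: more than 150 N between cover and logger, catch included (contact force between cover and logger above 150 N).
It fails at once if the arm or fingers press on the logger with more than 40 N (contact force between any of the arm, the fingers and logger above 40 N).
It fails at once if the multimeter, solder reel, tape roll or screwdriver is pushed more than 30 mm from where it stood (distance of any of meter, reel, tape, driver from where it was at the start of the episode above 0.03 m).
It also fails if it takes over 40 s, if anything falls off the work surface, if the arm or the gripper's body presses on something with over 40 N, if the wrist force passes 120 N, or if a joint passes its speed limit or range.

### The arm

A 6-joint arm with a two-finger parallel gripper is mounted at the origin on the work surface; the furniture and walls round the work are solid. World frame = base frame: x ahead of the robot, y to its left, z up, the work surface at z = 0. Lengths are in m, angles in rad, forces in N, time in s.
With the tool pointing down it reaches from about 0.25 to 0.725 m from the base axis. Payload 4 kg.
Tool frame: the origin (TCP) lies midway between the tips of the shut fingers; the grasp point (between the pads) lies 19 mm behind it; z points along the fingers, y is the line along which they close (so a half turn about z gives the same grasp; the last joint's range is limited). The gripper opens to 85 mm and grips with 20 to 120 N. Pads are 22 mm wide; open, the fingers measure 114 mm over their backs; the gripper's body (76 mm by 85 mm) begins 54 mm behind the grasp point. The pads swing forward as they close: fully open they stand 13 mm farther back than shut.
Start: joints at [1.285, 0.241, 0.005, 1.335, 0, 1.571], TCP at [0.141, 0.48, 0.231] pointing down, gripper open.
Joint ranges: [-2.72, 2.72], [-1.05, 1.87], [-1.09, 1.28], [-1.99, 2.15], [-1.42, 1.44], [-3.14, 3.14]. Speed limits (rad/s): [2.79, 2.79, 3.14, 3.14, 3.14, 3.14].

### API

Orientations are given as a unit quaternion [x, y, z, w].
In Python, from workcell import bot gives the robot as it stands. The module is installed in compiled form; this text tells all that it offers.
- The arm moves only by the tool drive_tool, never from a script. Its arguments are lists of equal length, an entry for each row: "slide": the shift along the tool's x, y, z scaled (see below), a list of three; "rotation": the turn, a rotation vector about the tool's x, y, z scaled (see below), a list of three. A call has exactly 8 rows; each row is the pose to reach, as a shift and turn from the pose commanded when the call began, along the tool's axes at that moment; what a row does not reach only later rows make up. The controller multiplies each number of a shift by 250 mm and each number of a turn by 0.5 rad. A row lasts 1/8 s, in which the tool goes at most 62.5 mm and 10.7 degrees, less where a joint would pass 70% of its speed; a pose out of reach is approached as far as the arm can. A call with a number of a shift or a turn outside -1 to 1 is refused whole. A call with a gripper value outside its range is refused whole. "gripper" is the opening, from 0 (shut) to 1 (fully open), set as the call begins (left out, the last holds). The fingers move at their own pace and stop on an object; the grip force is fixed at half the most. Time passes only in rows, so rows that repeat a pose let the fingers close, or fill a call up. It gives the time, the measured TCP pose, the force, the opening and the grip force at its end, in the units of the state.
- bot.get_obs(): the state, without advancing time (a new reading comes with each control period).
- bot.camera(name): name is "side" or "top" or "wrist"; returns a dict with "image" (420x560x3 uint8, red, green, blue), "z_map" (420x560 float32, m along the optical axis (not along the pixel's ray), 0 where there is no reading), "camera_matrix" (3x3 intrinsics, pixels), "k1" (the pictures are not rectified: a ray, as slopes to the right and down, at radius r is drawn at 1 + k1 r^2 times it, then the intrinsics apply), "xyz" and "orientation" of the camera in the world. Camera axes: x right, y up, looking along -z (the intrinsics and any distortion apply to the point x, -y, -z); pixel columns grow to the right and rows downward; lengths in m; the calibration is good to about 2 mm. A picture is of the moment at which its call begins.
- bot.job_done(): hands the job in; it is judged then, once.
The state is a dict: "clock": time; "joint_pos": joint angles; "joint_vel": joint speeds; "tau": joint torques, N m; "eef_pos": TCP position; "tool_rot": TCP orientation; "ft_force": force on the tool from outside, world axes, zero at the start; "ft_torque": the same for the moment, N m; "grip_width": finger opening in m; "grasp_force": force on a finger pad.
Only numpy, scipy, OpenCV 4.12 (cv2) and the standard library are available. Lean on these libraries where they do the work, as an engineer would, in place of code of your own. Each camera call takes 0.05 s, during which the arm holds its last target. There are 200 camera calls.

## Working session

There is one attempt and no reset: what is moved stays moved. The work goes in short steps, Python scripts to look and compute and a tool call to move; the robot and the scene stay as the last step left them, time stands still between calls to the robot, and variables do not carry over. Pictures are saved under pics/ and viewed, at most 10 in all, crops included, and the job is handed in when it is done.

Besides the shell and the picture viewer there is one more tool, called by a JSON object that holds its "name" and its "arguments". drive_tool: Moves the arm, as the interface text tells. Shifts and turns lie within -1 to 1; 1 stands for 250 mm of shift or 0.5 rad of turn. Its arguments: {"type":"object","properties":{"slide":{"type":"array","items":{"type":"array","items":{"type":"number"}}},"rotation":{"type":"array","items":{"type":"array","items":{"type":"number"}}},"gripper":{"type":"number"}},"required":["slide","rotation"]}

```bash
mkdir -p pics
cat > h.py <<'E'
import numpy as np, cv2
from scipy.spatial.transform import Rotation as R
from workcell import bot
def snap(n,f):
    c=bot.camera(n); cv2.imwrite('pics/'+f+'.png',c['image'][:,:,::-1]); np.savez('pics/'+f+'.npz',**{k:np.array(v) for k,v in c.items()}); return c
def cloud(c):
    K=np.array(c['camera_matrix'],float); v,u=np.mgrid[0:420,0:560].astype(float)
    p=np.stack([u,v],-1).reshape(-1,1,2)
    s=cv2.undistortPoints(p,K,np.array([float(c['k1']),0,0,0])).reshape(420,560,2)
    z=c['z_map']; P=np.stack([s[...,0]*z,-s[...,1]*z,-z],-1)
    W=P@R.from_quat(c['orientation']).as_matrix().T+np.array(c['xyz'])
    W[z<=0]=np.nan
    return W
E
python3 - <<'E'
from h import *
o=bot.get_obs();print(o['clock'],o['eef_pos'],o['tool_rot'],o['grip_width'])
for n in('top','side'):
    c=snap(n,n+'0');print(n,c['xyz'],c['orientation'],c['k1'])
a=cv2.imread('pics/top0.png');b=cv2.imread('pics/side0.png')
E
```

```text
0.0 [0.14078925 0.4790947  0.23041235] [ 1.42416948e-01  9.89806183e-01 -1.05352479e-03 -1.53725473e-04] 0.08526817705720839
top [ 0.41037222 -0.02402046  0.87938182] [ 0.06618813 -0.07304992 -0.70313341  0.70419191] 0.00558027797516039
side [0.35401372 0.72799417 0.62876998] [-0.07135259  0.43612766  0.88917391 -0.11862224] -0.15237247761506026
```

View pics/top0.png

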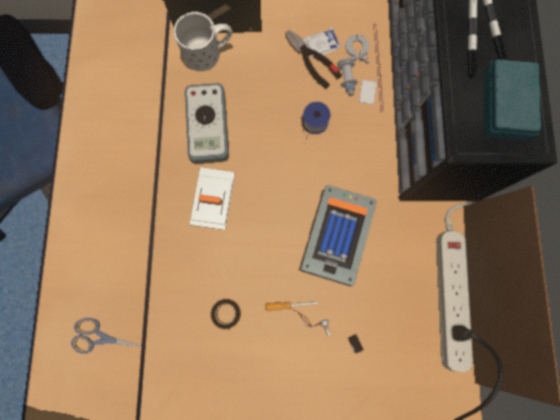

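View pics/side0.png

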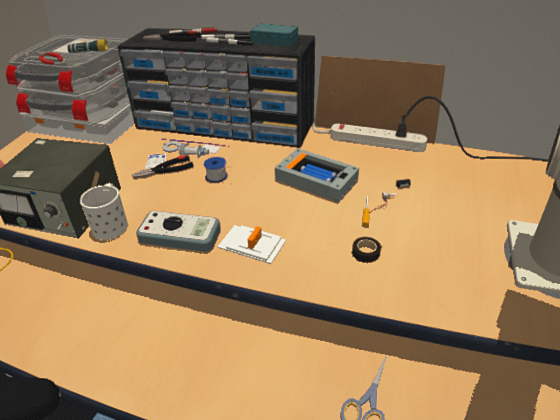

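Top view: cover at (212,199) with its orange fin, logger at (339,235) with the lip at (348,206), so lip end is away from the robot. Multimeter (207,122) and reel (316,117) are near; tape (226,313) and driver (290,305) are clear. I'll fit the poses by depth.

Run:
```python
from h import *
for n in('top','side'):
    c=dict(np.load(f'pics/{n}0.npz'));W=cloud(c);im=c['image']
    hsv=cv2.cvtColor(im,cv2.COLOR_RGB2HSV)
    org=(hsv[...,0]<14)&(hsv[...,1]>190)&(hsv[...,2]>130)&(W[...,2]>.015)
    k,l,st,ce=cv2.connectedComponentsWithStats(org.astype(np.uint8))
    for i in range(1,k):
        if st[i,4]>25:
            P=W[l==i];print(n,'orange',ce[i].round(),st[i,4],np.median(P,0).round(4),P.max(0).round(3),P.min(0).round(3))
    white=(hsv[...,1]<60)&(hsv[...,2]>140)
    seed=(212,185) if n=='top' else (235,242)
    k,l=cv2.connectedComponents(white.astype(np.uint8))
    lab=l[seed[1],seed[0]]; 
    m=l==lab; P=W[m];print('white',m.sum(),np.median(P,0),)
    r=cv2.minAreaRect(P[:,:2].astype(np.float32)*1000);print(r,cv2.boxPoints(r).round())
    # logger: z 34-46 near
    cen=(339,235) if n=='top' else (317,173)
    d=np.zeros(m.shape,np.uint8);cv2.circle(d,cen,60,1,-1)
    m=(d>0)&(W[...,2]>.034)&(W[...,2]<.046);m=cv2.morphologyEx(m.astype(np.uint8),cv2.MORPH_OPEN,np.ones((2,2)))
    P=W[m>0];r=cv2.minAreaRect(P[:,:2].astype(np.float32)*1000);print('logger',r,cv2.boxPoints(r).round(),np.median(P[:,2]))
im=np.load('pics/side0.npz')['image'][185:275,150:300]
im2=np.load('pics/top0.npz')['image'][155:245,160:310]
cv2.imwrite('pics/crop.png',cv2.resize(np.vstack([im,im2])[:,:,::-1],None,fx=3.3,fy=3.3,interpolation=cv2.INTER_CUBIC))
```

```text
white 1876 [nan nan nan]
((617.528564453125, 98.02320861816406), (71.25727844238281, 120.5664291381836), 76.87677764892578) [[551.  77.]
 [668.  50.]
 [684. 119.]
 [567. 146.]]
logger ((538.2391357421875, -154.74171447753906), (106.91751098632812, 186.12884521484375), 71.78673553466797) [[ 433. -176.]
 [ 610. -235.]
 [ 643. -133.]
 [ 467.  -75.]] nan
side orange [56. 55.] 30 [ 1.2817 -0.2189  0.252 ] [ 1.331 -0.191  0.254] [ 1.245 -0.234  0.25 ]
side orange [44. 59.] 33 [ 1.3018 -0.1792  0.252 ] [ 1.332 -0.168  0.254] [ 1.259 -0.21   0.25 ]
side orange [10. 70.] 60 [ 1.4322 -0.1754  0.2205] [ 1.457 -0.164  0.233] [ 1.415 -0.187  0.209]
side orange [65. 76.] 81 [ 1.2076 -0.1508  0.2207] [ 1.231 -0.141  0.232] [ 1.191 -0.161  0.206]
side orange [21. 98.] 73 [ 1.422  -0.1704  0.1342] [ 1.443 -0.158  0.145] [ 1.401 -0.18   0.122]
side orange [ 79. 105.] 106 [ 1.1955 -0.1573  0.1331] [ 1.22  -0.148  0.146] [ 1.174 -0.173  0.121]
white 1321 [nan nan nan]
((619.731201171875, 103.2981948852539), (74.61357879638672, 124.1312255859375), 78.40411376953125) [[551.  79.]
 [673.  54.]
 [688. 127.]
 [566. 152.]]
logger ((572.0808715820312, -231.8402099609375), (149.23684692382812, 378.71661376953125), 32.29424285888672) [[ 408. -112.]
 [ 610. -432.]
 [ 736. -352.]
 [ 534.  -32.]] nan
```

View pics/crop.png

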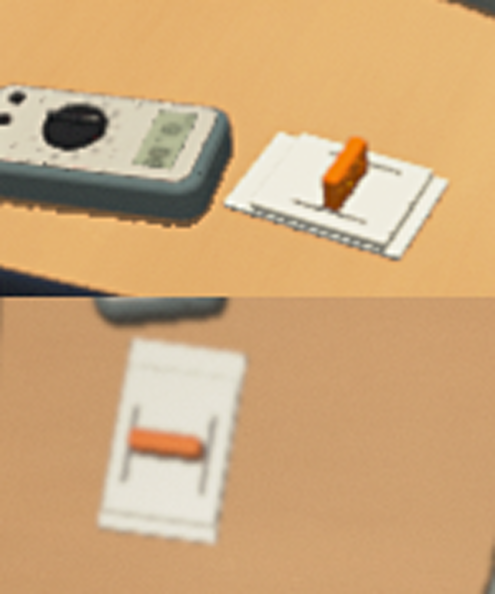

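```bash
cat >> h.py <<'E'
def yawR(psi,tilt=0):  # tool down with tool y at world angle psi (deg); then tilt about tool x (deg)
    c,s=np.cos(np.radians(psi)),np.sin(np.radians(psi))
    return R.from_matrix(np.array([[-s,c,0],[c,s,0],[0,0,-1.]]).T)*R.from_rotvec([np.radians(tilt),0,0])
def rel(p0,R0,p,Rt):
    return (R0.inv().apply(np.subtract(p,p0))/.25).round(4),((R0.inv()*Rt).as_rotvec()/.5).round(4)
E
python3 - <<'E'
from h import *
o=bot.get_obs();p=np.array(o['eef_pos']);r=R.from_quat(o['tool_rot'])
y=r.as_matrix()[:,1];psi=np.degrees(np.arctan2(y[1],y[0]));print(psi)
T=np.array([.590,.095,.23])
for k in (1,2,3):
    q=o['eef_pos']+(T-o['eef_pos'])*k/3; rr=yawR(psi-28.6*k); print(rel(p,r,q,rr)); p,r=q,rr
E
```

```text
73.62623879544422
(array([-0.7191, -0.3226,  0.0012]), array([-3.700e-03,  9.000e-04,  9.983e-01]))
(array([-7.858e-01,  6.090e-02,  6.000e-04]), array([0.    , 0.    , 0.9983]))
(array([-6.607e-01,  4.296e-01,  6.000e-04]), array([0.    , 0.    , 0.9983]))
```

{"name": "drive_tool", "arguments": {"slide": [[-0.09,-0.04,0],[-0.18,-0.08,0],[-0.27,-0.12,0],[-0.36,-0.16,0],[-0.45,-0.2,0],[-0.54,-0.24,0],[-0.63,-0.28,0],[-0.72,-0.32,0]], "rotation": [[0,0,0.125],[0,0,0.25],[0,0,0.375],[0,0,0.5],[0,0,0.625],[0,0,0.75],[0,0,0.875],[0,0,1]], "gripper": 1}}

```text
clock: 1.1
eef_pos: [0.2914, 0.3514, 0.2309]
tool_rot: [0.384, 0.923, -0.0, -0.0]
ft_force: [0.3, 0.2, 0.4]
grip_width: 0.0853
grasp_force: 0.0
```

{"name": "drive_tool", "arguments": {"slide": [[-0.1,0.01,0],[-0.2,0.02,0],[-0.3,0.03,0],[-0.4,0.03,0],[-0.5,0.04,0],[-0.6,0.05,0],[-0.7,0.06,0],[-0.786,0.06,0]], "rotation": [[0,0,0.125],[0,0,0.25],[0,0,0.375],[0,0,0.5],[0,0,0.625],[0,0,0.75],[0,0,0.875],[0,0,1]]}}

```text
clock: 2.1
eef_pos: [0.441, 0.223, 0.2307]
tool_rot: [0.6, 0.8, -0.0, -0.0]
ft_force: [0.8, 0.0, 0.6]
grip_width: 0.0854
grasp_force: 0.0
```

{"name": "drive_tool", "arguments": {"slide": [[-0.08,0.05,0],[-0.16,0.1,0],[-0.24,0.16,0],[-0.33,0.21,0],[-0.41,0.27,0],[-0.5,0.32,0],[-0.58,0.38,0],[-0.66,0.43,0]], "rotation": [[0,0,0.125],[0,0,0.25],[0,0,0.375],[0,0,0.5],[0,0,0.625],[0,0,0.75],[0,0,0.875],[0,0,1]]}}

```text
clock: 3.1
eef_pos: [0.5905, 0.0951, 0.2305]
tool_rot: [0.78, 0.626, -0.001, -0.0]
ft_force: [0.4, 0.6, -0.9]
grip_width: 0.0852
grasp_force: 0.0
```

Run:
```python
from h import *
o=bot.get_obs();print(o['clock'],o['eef_pos'],o['tool_rot'],o['ft_force'])
c=snap('wrist','w1');print(c['xyz'],c['orientation'],c['k1'])
```

```text
3.1 [0.59048211 0.09506324 0.23053217] [ 7.79567063e-01  6.26318369e-01 -6.04298220e-04 -3.59436549e-04] [ 0.37048104  0.63786019 -0.89891242]
[0.60676158 0.17214989 0.37364339] [-0.15614517  0.01779106 -0.10678365  0.98178379] -0.027645782077320658
```

View pics/w1.png

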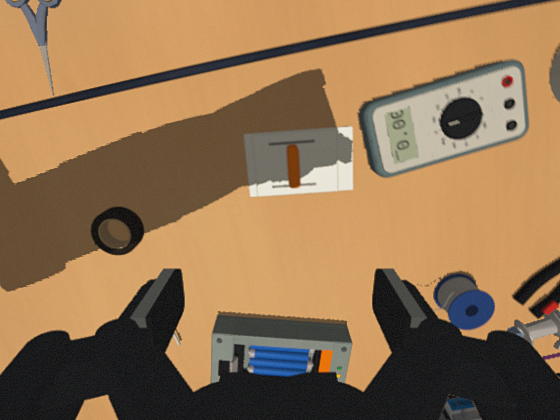

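Wrist view: cover centred at (298,162), fin at (293,165), wider bare sheet (tongue) on the right towards the meter; logger partly seen at the bottom (280,350).

Run:
```python
from h import *
c=dict(np.load('pics/w1.npz'));W=cloud(c);im=c['image'];hsv=cv2.cvtColor(im,cv2.COLOR_RGB2HSV)
org=(hsv[...,0]<14)&(hsv[...,1]>170)
m=org[130:200,270:315];P=W[130:200,270:315][m];P=P[np.isfinite(P[:,0])];print(m.sum(),P.max(0),P.min(0))
T=P[P[:,2]>.031];print('fin top',len(T),T.mean(0));r=cv2.minAreaRect((T[:,:2]*1000).astype(np.float32));print(r,cv2.boxPoints(r).round(1))
b=W[115:205,235:360].reshape(-1,3);h=hsv[115:205,235:360].reshape(-1,3)
b=np.c_[b,h];b=b[np.isfinite(b[:,0])]
print(np.percentile(b[:,2],[1,10,25,50,75,90,99]).round(4))
s=b[(b[:,4]<90)&(b[:,2]<.014)]
r=cv2.minAreaRect((s[:,:2]*1000).astype(np.float32));print('sheet',len(s),r,cv2.boxPoints(r).round(1))
s=b[(b[:,2]>.0075)&(b[:,2]<.014)]
r=cv2.minAreaRect((s[:,:2]*1000).astype(np.float32));print('crown',len(s),r,cv2.boxPoints(r).round(1))
```

```text
251 [0.61547194 0.12500043 0.03734531] [0.60017555 0.08245263 0.01047774]
fin top 232 [0.60716164 0.10370935 0.03520149]
((607.2522583007812, 103.56539916992188), (41.80195236206055, 10.72880744934082), 81.68621826171875) [[598.9  83.7]
 [609.5  82.1]
 [615.6 123.5]
 [605.  125. ]]
[-0.001  -0.0001  0.0007  0.0051  0.0117  0.0125  0.0359]
sheet 6294 ((618.4699096679688, 105.26380920410156), (85.16514587402344, 126.75093078613281), 82.23887634277344) [[549.9  71.6]
 [675.5  54.5]
 [687.  138.9]
 [561.4 156. ]]
crown 4650 ((623.1573486328125, 105.72518920898438), (81.51358795166016, 120.07593536376953), 82.95701599121094) [[558.6  72.6]
 [677.7  57.9]
 [687.7 138.8]
 [568.6 153.5]]
```

Run:
```python
from h import *
c=dict(np.load('pics/w1.npz'));W=cloud(c);im=c['image'];hsv=cv2.cvtColor(im,cv2.COLOR_RGB2HSV)
m=np.zeros((420,560),np.uint8);m[110:210,235:358]=((hsv[...,1]<70)|((hsv[...,0]<14)&(hsv[...,1]>170)))[110:210,235:358]
m=cv2.morphologyEx(m,cv2.MORPH_OPEN,np.ones((5,5)))
n,l,st,_=cv2.connectedComponentsWithStats(m);i=1+st[1:,4].argmax();m=(l==i).astype(np.uint8);print(st[i])
# rays to plane z=.004 for outline
K=np.array(c['camera_matrix'],float);Rc=R.from_quat(c['orientation']).as_matrix()
ct=max(cv2.findContours(m,0,cv2.CHAIN_APPROX_NONE)[0],key=len).astype(float)
s=cv2.undistortPoints(ct,K,np.array([float(c['k1']),0,0,0])).reshape(-1,2)
d=np.c_[s[:,0],-s[:,1],-np.ones(len(s))]@Rc.T
P=c['xyz']+d*((.003-c['xyz'][2])/d[:,2])[:,None]
r=cv2.minAreaRect((P[:,:2]*1000).astype(np.float32));print(r,cv2.boxPoints(r).round(1))
for k in(110,):
  v=np.array(cv2.boxPoints(r))
# line fits per side
C=np.array(r[0]);e=cv2.boxPoints(r)
for j in range(4):
    a,b=e[j],e[(j+1)%4];u=(b-a)/np.linalg.norm(b-a);nn=np.array([-u[1],u[0]])
    Q=P[:,:2]*1000;dd=(Q-a)@nn;t=(Q-a)@u;L=np.linalg.norm(b-a)
    S=Q[(abs(dd)<4)&(t>.15*L)&(t<.85*L)]
    vx,vy,x0,y0=cv2.fitLine(S.astype(np.float32),cv2.DIST_HUBER,0,.01,.01).ravel()
    print(len(S),round(L,1),'ang',np.degrees(np.arctan2(vy,vx))%180,x0,y0)
```

```text
[ 244  126  109   71 6237]
((614.9733276367188, 100.99484252929688), (73.11854553222656, 120.32447052001953), 81.69650268554688) [[550.2  73.5]
 [669.2  56.1]
 [679.8 128.5]
 [560.7 145.9]]
72 120.3 ang 171.85446 609.57275 65.508736
45 73.1 ang 81.46812 673.71405 88.110435
76 120.3 ang 171.51291 620.33124 136.57944
44 73.1 ang 81.50186 556.596 112.18404
```

Run:
```python
from h import *
o=bot.get_obs();p=np.array(o['eef_pos']);r=R.from_quat(o['tool_rot'])
print(rel(p,r,[.6072,.1028,.06],yawR(-8.4)))
```

```text
(array([0.0525, 0.0486, 0.6807]), array([ 0.0012,  0.0033, -0.1487]))
```

{"name": "drive_tool", "arguments": {"slide": [[0.02,0.02,0.04],[0.04,0.04,0.12],[0.0525,0.0486,0.22],[0.0525,0.0486,0.34],[0.0525,0.0486,0.46],[0.0525,0.0486,0.58],[0.0525,0.0486,0.68],[0.0525,0.0486,0.68]], "rotation": [[0,0,-0.05],[0,0,-0.1],[0.0012,0.0033,-0.149],[0.0012,0.0033,-0.149],[0.0012,0.0033,-0.149],[0.0012,0.0033,-0.149],[0.0012,0.0033,-0.149],[0.0012,0.0033,-0.149]], "gripper": 0.6}}

```text
clock: 4.15
eef_pos: [0.6017, 0.1065, 0.0582]
tool_rot: [0.754, 0.657, -0.002, -0.003]
ft_force: [-0.3, -0.4, -0.2]
grip_width: 0.0514
grasp_force: 0.0
```

Run:
```python
from h import *
o=bot.get_obs();p=np.array(o['eef_pos']);r=R.from_quat(o['tool_rot']);print(p,o['grip_width'],o['ft_force'])
print(rel(p,r,[.6072,.1028,.015],yawR(-8.4)))
```

```text
[0.6016793  0.10651715 0.05817124] 0.05140169798333691 [-0.31744411 -0.3729217  -0.23507647]
(array([-0.0117,  0.0252,  0.1725]), array([-0.0145,  0.0003,  0.0171]))
```

{"name": "drive_tool", "arguments": {"slide": [[0,0.01,0.03],[-0.005,0.02,0.06],[-0.01,0.025,0.1],[-0.012,0.025,0.13],[-0.012,0.025,0.16],[-0.012,0.025,0.172],[-0.012,0.025,0.172],[-0.012,0.025,0.172]], "rotation": [[0,0,0],[0,0,0.01],[-0.0145,0,0.017],[-0.0145,0,0.017],[-0.0145,0,0.017],[-0.0145,0,0.017],[-0.0145,0,0.017],[-0.0145,0,0.017]]}}

```text
clock: 5.15
eef_pos: [0.6109, 0.1022, 0.0186]
tool_rot: [0.758, 0.653, 0.003, 0.002]
ft_force: [-1.2, -0.2, -0.5]
grip_width: 0.0512
grasp_force: 0.0
```

Run:
```python
from h import *
o=bot.get_obs();p=np.array(o['eef_pos']);r=R.from_quat(o['tool_rot']);print(p,o['grip_width'],o['ft_force'],o['joint_vel'])
print(rel(p,r,[.6072,.1028,.015],yawR(-8.4)))
```

```text
[0.61089944 0.102225   0.01862089] 0.05121606663006137 [-1.24522653 -0.24832624 -0.4580459 ] [-0.00127877 -0.00346468  0.00166071 -0.00101229 -0.00127958  0.00169532]
(array([ 0.0001, -0.0151,  0.0144]), array([ 0.0147, -0.0037, -0.0047]))
```

{"name": "drive_tool", "arguments": {"slide": [[0,-0.01,0.005],[0,-0.016,0.01],[0,-0.016,0.012],[0,-0.016,0.012],[0,-0.016,0.012],[0,-0.016,0.012],[0,-0.016,0.012],[0,-0.016,0.012]], "rotation": [[0.01,0,0],[0.0145,0,0],[0.0145,0,0],[0.0145,0,0],[0.0145,0,0],[0.0145,0,0],[0.0145,0,0],[0.0145,0,0]]}}

```text
clock: 6.15
eef_pos: [0.6067, 0.1027, 0.0153]
tool_rot: [0.758, 0.653, 0.0, -0.001]
ft_force: [-0.0, 0.6, 0.1]
grip_width: 0.0513
grasp_force: 0.0
```

{"name": "drive_tool", "arguments": {"slide": [[0,0,0],[0,0,0],[0,0,0],[0,0,0],[0,0,0],[0,0,0],[0,0,0],[0,0,0]], "rotation": [[0,0,0],[0,0,0],[0,0,0],[0,0,0],[0,0,0],[0,0,0],[0,0,0],[0,0,0]], "gripper": 0}}

```text
clock: 7.15
eef_pos: [0.6069, 0.1028, 0.0155]
tool_rot: [0.758, 0.653, 0.001, -0.001]
ft_force: [-0.5, -0.9, 2.6]
grip_width: 0.0103
grasp_force: 62.6
```

Run:
```python
from h import *
o=bot.get_obs();p=np.array(o['eef_pos']);r=R.from_quat(o['tool_rot']);print(p,o['grip_width'],o['grasp_force'],o['ft_force'])
print(r.as_matrix().round(4))
# lift to .23 and travel to above the logger
print(rel(p,r,[.535,-.05,.235],yawR(-18)),rel([.535,-.05,.235],yawR(-18),[.535,-.15,.235],yawR(-18)))
```

```text
[0.60686518 0.10279257 0.01547613] 0.010313319004358442 62.559553384780884 [-0.4662053  -0.92146869  2.598977  ]
[[ 1.484e-01  9.889e-01  2.000e-04]
 [ 9.889e-01 -1.484e-01  1.800e-03]
 [ 1.800e-03 -1.000e-04 -1.000e+00]]
(array([-0.6454, -0.1936, -0.8793]), array([-0.0005, -0.0037,  0.3303])) (array([-0.3804,  0.1236,  0.    ]), array([0., 0., 0.]))
```

{"name": "drive_tool", "arguments": {"slide": [[0,0,-0.1],[0,0,-0.25],[-0.05,-0.02,-0.45],[-0.15,-0.05,-0.62],[-0.28,-0.09,-0.76],[-0.42,-0.13,-0.85],[-0.55,-0.17,-0.88],[-0.645,-0.194,-0.88]], "rotation": [[0,0,0],[0,0,0],[0,0,0.05],[0,0,0.1],[0,0,0.17],[0,0,0.23],[0,0,0.29],[0,0,0.33]]}}

```text
clock: 8.15
eef_pos: [0.5341, -0.0512, 0.2355]
tool_rot: [0.809, 0.587, 0.0, -0.001]
ft_force: [0.2, -0.3, -1.6]
grip_width: 0.0108
grasp_force: 62.2
```

{"name": "drive_tool", "arguments": {"slide": [[-0.07,0.02,0],[-0.14,0.04,0],[-0.21,0.07,0],[-0.28,0.09,0],[-0.34,0.11,0],[-0.38,0.124,0],[-0.38,0.124,0],[-0.38,0.124,0]], "rotation": [[0,0,0],[0,0,0],[0,0,0],[0,0,0],[0,0,0],[0,0,0],[0,0,0],[0,0,0]]}}

```text
clock: 9.15
eef_pos: [0.5349, -0.1495, 0.2349]
tool_rot: [0.809, 0.588, 0.0, -0.001]
ft_force: [0.3, 0.4, -2.0]
grip_width: 0.0105
grasp_force: 62.2
```

Run:
```python
from h import *
o=bot.get_obs();print(o['eef_pos'],o['tool_rot'],o['grip_width'],o['grasp_force'],o['ft_force'])
c=snap('wrist','w2');print(c['xyz'])
```

```text
[ 0.53494098 -0.14949692  0.23486572] [ 8.08865650e-01  5.87992523e-01  4.88074796e-04 -9.56428257e-04] 0.01051148868620389 62.20701813697815 [ 0.2681395   0.42120397 -1.95152574]
[ 0.55846653 -0.07476151  0.3781311 ]
```

View pics/w2.png

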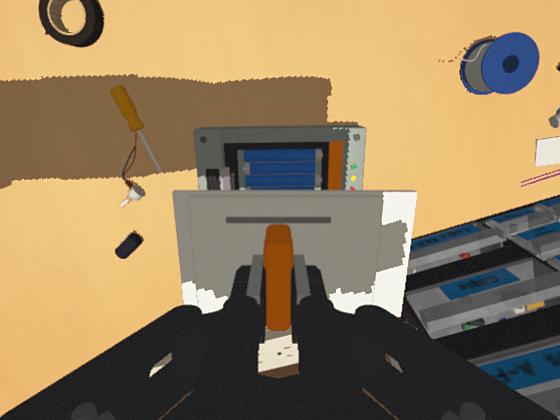

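Cover held level; logger seen behind it, half hidden (lip at (336,165)). I'll step 75 mm along -tool x to uncover it.

{"name": "drive_tool", "arguments": {"slide": [[-0.06,0,0],[-0.12,0,0],[-0.18,0,0],[-0.24,0,0],[-0.28,0,0],[-0.3,0,0],[-0.3,0,0],[-0.3,0,0]], "rotation": [[0,0,0],[0,0,0],[0,0,0],[0,0,0],[0,0,0],[0,0,0],[0,0,0],[0,0,0]]}}

```text
clock: 10.2
eef_pos: [0.5119, -0.2208, 0.2347]
tool_rot: [0.809, 0.588, 0.0, -0.001]
ft_force: [0.5, -0.0, -0.0]
grip_width: 0.0105
grasp_force: 62.2
```

Run:
```python
from h import *
o=bot.get_obs();print(o['clock'],o['eef_pos'],o['tool_rot'])
c=snap('wrist','w3');W=cloud(c);print(c['xyz'])
hsv=cv2.cvtColor(c['image'],cv2.COLOR_RGB2HSV)
d=np.zeros((420,560),bool);d[20:200,150:420]=True
top=d&(abs(W[...,2]-.040)<.004)
org=top&(hsv[...,0]<14)&(hsv[...,1]>150)
for nm,m in(('top',top),('lip',org)):
    m=cv2.morphologyEx(m.astype(np.uint8),cv2.MORPH_OPEN,np.ones((3,3)))
    n,l,st,_=cv2.connectedComponentsWithStats(m);i=1+st[1:,4].argmax();P=W[l==i]
    r=cv2.minAreaRect((P[:,:2]*1000).astype(np.float32));print(nm,st[i],r,cv2.boxPoints(r).round(1).tolist(),np.median(P[:,2]))
# cover in hand
T=R.from_quat(o['tool_rot']).inv()
d=(np.indices((420,560))[0]>150)&(hsv[...,1]<60)&(W[...,2]>.2)&(W[...,2]<.25)
Q=T.apply(W[d]-o['eef_pos']);Q=Q[(abs(Q[:,2])<.03)];print(np.percentile(Q,[1,5,25,50,75,95,99],axis=0).round(4))
```

```text
10.2 [ 0.51189391 -0.22082196  0.23471335] [ 8.08819617e-01  5.88055953e-01  4.71822622e-04 -8.95297387e-04]
[ 0.5354112  -0.14606509  0.37799144]
top [  187    46   186   112 10459] ((535.7398681640625, -149.8464813232422), (104.45877838134766, 175.4980926513672), 72.78108978271484) [[436.5, -173.8000030517578], [604.0999755859375, -225.6999969482422], [635.0, -125.9000015258789], [467.3999938964844, -74.0]] 0.04053857978829617
lip [356 114   4   4  15] ((605.5816040039062, -183.46827697753906), (2.946627616882324, 3.261878252029419), 72.256103515625) [[603.5999755859375, -184.39999389648438], [606.7000122070312, -185.39999389648438], [607.5999755859375, -182.60000610351562], [604.5, -181.60000610351562]] 0.04154430408711307
[[-0.068  -0.0512 -0.0142]
 [-0.0446 -0.0461 -0.0093]
 [-0.0146 -0.0191  0.0036]
 [ 0.0072  0.029   0.0043]
 [ 0.0241  0.061   0.0104]
 [ 0.035   0.1215  0.0146]
 [ 0.036   0.13    0.0267]]
```

View pics/w3.png

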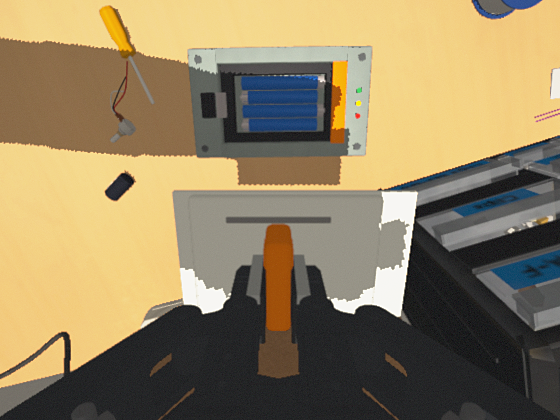

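Logger fully visible: catch at (222,103), lip at (340,102); the top rectangle measures 104.5 x 175.5 mm, as it should. Now the cover's pose in the hand (left edge ~175, right ~415, upper edge ~191).

Run:
```python
from h import *
o=bot.get_obs();c=dict(np.load('pics/w3.npz'));W=cloud(c)
hsv=cv2.cvtColor(c['image'],cv2.COLOR_RGB2HSV);p=o['eef_pos'];Rt=R.from_quat(o['tool_rot'])
Q=Rt.inv().apply((W-p).reshape(-1,3)).reshape(W.shape)*1000
def plane(u0,u1,v0,v1,nm):
    S=Q[v0:v1,u0:u1].reshape(-1,3);S=S[np.isfinite(S[:,0])]
    med=np.median(S[:,2]);S=S[abs(S[:,2]-med)<5]
    a=np.linalg.lstsq(np.c_[S[:,:2],np.ones(len(S))],S[:,2],rcond=None)[0];print(nm,len(S),a.round(4),med)
plane(200,365,200,215,'crownstrip');plane(200,240,200,260,'crownL');plane(335,372,200,260,'crownR');plane(388,408,205,290,'tongue sheet');plane(178,186,205,270,'free')
# edges from depth gradient: mask of |Qz|<20
m=(abs(Q[...,2]-7)<14);m[:, :150]=0;m[:,440:]=0;m[:170]=0
K=np.array(c['camera_matrix'],float);Rc=R.from_quat(c['orientation'])
def pt(u,v,zt):
    s=cv2.undistortPoints(np.array([[[u,v]]],float),K,np.array([float(c['k1']),0,0,0])).ravel()
    d=Rt.inv().apply(Rc.apply([s[0],-s[1],-1]));q=Rt.inv().apply(c['xyz']-p)*1000
    return q+d*(zt-q[2])/d[2]
for v in(200,230,260,285):
    us=np.where(m[v])[0];print(v,us.min(),us.max(),pt(us.min()-.5,v,11.5).round(1)[:2],pt(us.max()+.5,v,11.5).round(1)[:2])
for u in(190,230,330,370,400):
    vs=np.where(m[:,u])[0];print(u,vs.min(),pt(u,vs.min()-.5,11.5).round(1)[:2])
```

```text
crownstrip 2467 [-1.9700e-02  1.0000e-04  4.6728e+00] 4.067210741527411
crownL 2392 [-1.1000e-03 -7.7000e-03  3.8058e+00] 4.004532753559644
crownR 2208 [1.5000e-03 2.6000e-03 3.9394e+00] 4.072326690521499
tongue sheet 1646 [3.90000e-03 1.06000e-02 1.03236e+01] 11.026364621733146
free 493 [ 5.5000e-03 -6.5500e-02  7.7411e+00] 11.113489200540299
200 173 416 [ 31.7 -52.7] [31.8 67.4]
230 176 411 [ 15.9 -52.8] [15.9 66.9]
260 179 407 [ -1.  -52.9] [-1.1 67. ]
285 182 404 [-16.  -52.7] [-16.   67.2]
190 191 [ 36.6 -43.7]
230 191 [ 36.6 -24.2]
330 191 [36.6 24.4]
370 191 [36.6 43.9]
400 191 [36.6 58.6]
```

```bash
cat >> h.py <<'E'
L0=np.array([.5381,-.1506,0]);LR=R.from_euler('z',162.8,degrees=True)
G=np.array([.0006,.0673,.0151])  # tongue edge in tool frame
def tcp(x,z,phi,y=0):
    Rt=yawR(-17.2,phi); return L0+LR.apply(np.array([x,y,z])/1000)-Rt.apply(G),Rt
def tongue():
    o=bot.get_obs();r=R.from_quat(o['tool_rot']);t=np.array(o['eef_pos'])+r.apply(G)
    l=LR.inv()*r
    print('t',o['clock'],'tongue',(LR.inv().apply(t-L0)*1000).round(1),'free',(LR.inv().apply(t+r.apply([0,-.12,0])-L0)*1000).round(1),'err',np.degrees((yawR(-17.2).inv()*r).as_rotvec()).round(2),'F',np.round(o['ft_force'],1),o['grip_width'],o['grasp_force'])
    return np.array(o['eef_pos']),r
E
python3 - <<'E'
from h import *
p,r=tongue()
print(tcp(-42,75,12)[0],rel(p,r,*tcp(-42,75,12)))
E
```

```text
t 10.25 tongue [-63.1  75.  219.6] free [ 56.9  73.4 219.7] err [0.04 0.1  0.75] F [-0.2  0.1 -1.3] 0.01039735790638302 62.20055937767029
[ 0.51815799 -0.14505501  0.10376249] (array([ 0.2948, -0.0694,  0.5245]), array([ 0.4173, -0.0062, -0.0258]))
```

{"name": "drive_tool", "arguments": {"slide": [[0.05,-0.01,0.0],[0.11,-0.02,0.05],[0.18,-0.04,0.12],[0.25,-0.06,0.22],[0.295,-0.07,0.34],[0.295,-0.07,0.45],[0.295,-0.07,0.525],[0.295,-0.07,0.525]], "rotation": [[0.07,0,0],[0.14,0,-0.01],[0.21,0,-0.02],[0.28,-0.004,-0.026],[0.35,-0.006,-0.026],[0.417,-0.006,-0.026],[0.417,-0.006,-0.026],[0.417,-0.006,-0.026]]}}

```text
clock: 11.25
eef_pos: [0.5158, -0.1438, 0.1002]
tool_rot: [0.8, 0.59, -0.064, -0.087]
ft_force: [0.1, 0.1, -1.0]
grip_width: 0.0106
grasp_force: 62.1
```

Run:
```python
from h import *
p,r=tongue()
print(rel(p,r,*tcp(-43,28.3,12)))
```

```text
t 11.25 tongue [-39.2  -0.5  71. ] free [78.  -0.5 96.8] err [12.42 -0.02 -0.03] F [ 0.1  0.1 -1. ] 0.010607989570240374 62.12717413902283
(array([-0.0019,  0.0513,  0.1653]), array([-0.0147,  0.0007,  0.0008]))
```

Run:
```python
from h import *
print(rel(*tcp(-42,75,12),*tcp(-43,45,12)))
```

```text
(array([-0.    ,  0.0289,  0.1165]), array([0., 0., 0.]))
```

{"name": "drive_tool", "arguments": {"slide": [[0,0.007,0.029],[0,0.015,0.058],[0,0.022,0.087],[0,0.029,0.1165],[0,0.029,0.1165],[0,0.029,0.1165],[0,0.029,0.1165],[0,0.029,0.1165]], "rotation": [[0,0,0],[0,0,0],[0,0,0],[0,0,0],[0,0,0],[0,0,0],[0,0,0],[0,0,0]]}}

```text
clock: 12.25
eef_pos: [0.5191, -0.1457, 0.0739]
tool_rot: [0.801, 0.59, -0.062, -0.084]
ft_force: [-0.1, -0.6, -1.1]
grip_width: 0.0106
grasp_force: 62.1
```

Run:
```python
from h import *
p,r=tongue()
print(rel(p,r,*tcp(-43,28.3,12)));print(rel(*tcp(-43,45,12),*tcp(-43,28.3,12)))
c=snap('side','s2');i=c['image'][120:220,250:390]
w=snap('wrist','w4')['image']
cv2.imwrite('pics/c2.png',np.vstack([cv2.resize(i,(560,400),interpolation=cv2.INTER_CUBIC)[:,:,::-1],w[200:400,:,::-1]]))
```

```text
t 12.25 tongue [-43.1   0.4  45.2] free [74.3  0.3 70. ] err [11.96  0.    0.03] F [-0.1 -0.6 -1.1] 0.010649742346271565 62.145588397979736
(array([0.0015, 0.0136, 0.0659]), array([ 0.0014, -0.0002, -0.0011]))
(array([0.    , 0.0139, 0.0653]), array([0., 0., 0.]))
```

View pics/c2.png

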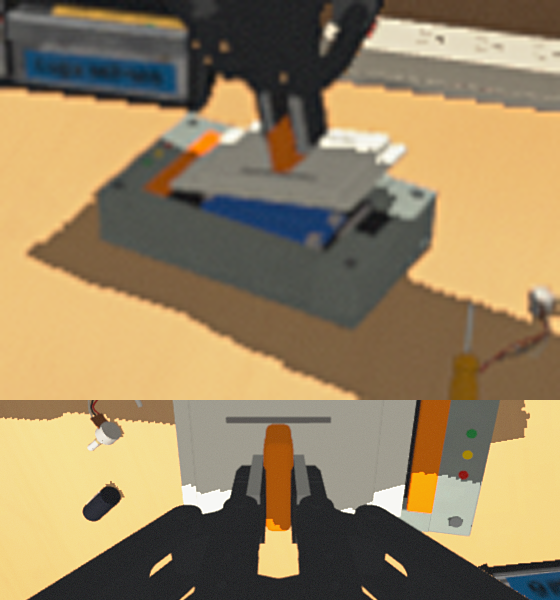

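Side view: tilted cover hovers over the pocket, tongue beside the lip (180,160); wrist view shows the tongue edge (405,500) parallel to the lip (430,450). Lowering.

{"name": "drive_tool", "arguments": {"slide": [[0,0.003,0.013],[0,0.006,0.026],[0,0.009,0.039],[0,0.012,0.052],[0,0.0139,0.0653],[0,0.0139,0.0653],[0,0.0139,0.0653],[0,0.0139,0.0653]], "rotation": [[0,0,0],[0,0,0],[0,0,0],[0,0,0],[0,0,0],[0,0,0],[0,0,0],[0,0,0]]}}

```text
clock: 13.35
eef_pos: [0.519, -0.1457, 0.0571]
tool_rot: [0.801, 0.59, -0.062, -0.084]
ft_force: [-0.1, 0.2, -0.7]
grip_width: 0.0105
grasp_force: 62.2
```

Run:
```python
from h import *
p,r=tongue()
print(rel(*tcp(-43,28.3,12),*tcp(-58,28.3,12)))
```

```text
t 13.35 tongue [-43.    0.4  28.4] free [74.4  0.3 53.3] err [11.97  0.    0.03] F [-0.1  0.2 -0.7] 0.010548974414799243 62.22305417060852
(array([ 0.    ,  0.0587, -0.0125]), array([0., 0., 0.]))
```

No contact. Slide in under the lip.

{"name": "drive_tool", "arguments": {"slide": [[0.001,0.01,-0.002],[0.001,0.02,-0.004],[0.001,0.03,-0.006],[0.001,0.04,-0.0085],[0.001,0.05,-0.0106],[0.001,0.0587,-0.0125],[0.001,0.0587,-0.0125],[0.001,0.0587,-0.0125]], "rotation": [[0,0,0],[0,0,0],[0,0,0],[0,0,0],[0,0,0],[0,0,0],[0,0,0],[0,0,0]]}}

```text
clock: 14.35
eef_pos: [0.5332, -0.1499, 0.0569]
tool_rot: [0.801, 0.59, -0.062, -0.084]
ft_force: [-1.2, 0.6, -0.6]
grip_width: 0.0104
grasp_force: 62.2
```

Run:
```python
from h import *
p,r=tongue()
a=tcp(-58,28.3,12)
for q in((-58.3,28,9),(-58.5,27.8,6),(-58.7,27.6,4)): print(q,rel(*a,*tcp(*q)))
```

```text
t 14.35 tongue [-57.8   0.2  28.1] free [59.6  0.1 53.1] err [12.    0.    0.03] F [-1.2  0.6 -0.6] 0.010351384595913364 62.20508337020874
(-58.3, 28, 9) (array([ 0.    , -0.0014,  0.0151]), array([-0.1047, -0.    , -0.    ]))
(-58.5, 27.8, 6) (array([ 0.    , -0.0025,  0.03  ]), array([-0.2094,  0.    , -0.    ]))
(-58.7, 27.6, 4) (array([-0.    , -0.0025,  0.0402]), array([-0.2793,  0.    , -0.    ]))
```

{"name": "drive_tool", "arguments": {"slide": [[0,-0.0005,0.005],[0,-0.001,0.01],[0,-0.0014,0.0151],[0,-0.002,0.02],[0,-0.0022,0.025],[0,-0.0025,0.03],[0,-0.0025,0.0402],[0,-0.0025,0.0402]], "rotation": [[-0.035,0,0],[-0.07,0,0],[-0.105,0,0],[-0.14,0,0],[-0.175,0,0],[-0.21,0,0],[-0.28,0,0],[-0.28,0,0]]}}

```text
clock: 15.35
eef_pos: [0.5316, -0.1493, 0.0481]
tool_rot: [0.805, 0.593, -0.02, -0.027]
ft_force: [3.2, -1.0, 0.3]
grip_width: 0.0104
grasp_force: 62.3
```

Run:
```python
from h import *
p,r=tongue()
a=tcp(-58.7,27.6,4)
for q in((-58.7,27.3,2),(-58.7,27,0),(-58.7,26.5,-.5),(-58.7,26,-.5)): print(q,rel(*a,*tcp(*q)))
```

```text
t 15.35 tongue [-59.6   0.2  28.6] free [60.2  0.1 36.5] err [3.78 0.   0.03] F [ 3.2 -1.   0.3] 0.010398525264536768 62.33342528343201
(-58.7, 27.3, 2) (array([ 0.    , -0.0019,  0.0106]), array([-0.0698,  0.    , -0.    ]))
(-58.7, 27, 0) (array([ 0.    , -0.0034,  0.0213]), array([-0.1396,  0.    , -0.    ]))
(-58.7, 26.5, -0.5) (array([ 0.    , -0.0036,  0.0257]), array([-0.1571,  0.    ,  0.    ]))
(-58.7, 26, -0.5) (array([ 0.    , -0.0035,  0.0277]), array([-0.1571,  0.    ,  0.    ]))
```

{"name": "drive_tool", "arguments": {"slide": [[0,-0.001,0.0053],[0,-0.0019,0.0106],[0,-0.0026,0.016],[0,-0.0034,0.0213],[0,-0.0036,0.0257],[0,-0.0036,0.0257],[0,-0.0036,0.0257],[0,-0.0036,0.0257]], "rotation": [[-0.035,0,0],[-0.07,0,0],[-0.105,0,0],[-0.14,0,0],[-0.157,0,0],[-0.157,0,0],[-0.157,0,0],[-0.157,0,0]]}}

```text
clock: 16.35
eef_pos: [0.5301, -0.1489, 0.0424]
tool_rot: [0.805, 0.593, 0.004, 0.005]
ft_force: [2.4, -0.3, 10.7]
grip_width: 0.0109
grasp_force: 63.9
```

Run:
```python
from h import *
p,r=tongue();print(bot.get_obs()['ft_torque'])
```

```text
t 16.35 tongue [-59.3   0.2  28.1] free [60.7  0.1 26.7] err [-0.67  0.01  0.04] F [ 2.4 -0.3 10.7] 0.010921641664858312 63.86037826538086
[ 0.04514518  0.16702738 -0.02427129]
```

{"name": "drive_tool", "arguments": {"slide": [[0,0,0.002],[0,0,0.004],[0,0,0.006],[0,0,0.006],[0,0,0.006],[0,0,0.006],[0,0,0.006],[0,0,0.006]], "rotation": [[0,0,0],[0,0,0],[0,0,0],[0,0,0],[0,0,0],[0,0,0],[0,0,0],[0,0,0]]}}

```text
clock: 17.35
eef_pos: [0.5301, -0.1489, 0.0424]
tool_rot: [0.805, 0.593, 0.004, 0.005]
ft_force: [-2.0, -0.4, 19.3]
grip_width: 0.0105
grasp_force: 65.2
```

Run:
```python
from h import *
p,r=tongue();print(bot.get_obs()['ft_torque'])
c=snap('side','s3');W=cloud(c);i=c['image'][140:210,260:370]
w=snap('wrist','w5')['image']
cv2.imwrite('pics/c3.png',np.vstack([cv2.resize(i,(560,356),interpolation=cv2.INTER_CUBIC)[:,:,::-1],w[180:400,:,::-1]]))
```

```text
t 17.35 tongue [-59.4   0.2  28.1] free [60.6  0.1 26.7] err [-0.71  0.    0.04] F [-2.  -0.4 19.3] 0.010530517913603633 65.22353053092957
[ 0.21868506  0.90588175 -0.07090023]
```

View pics/c3.png

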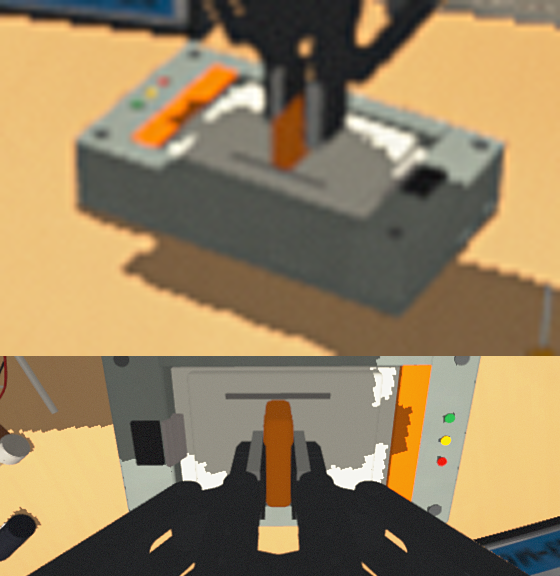

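Side view: cover flush in the pocket, tongue under the orange lip (185,110); wrist view shows the catch (175,435) lying over the free edge. A further push only raised the force, so it has bottomed. Unload, open, then check.

{"name": "drive_tool", "arguments": {"slide": [[0,0,-0.004],[0,0,-0.008],[0,0,-0.008],[0,0,-0.008],[0,0,-0.008],[0,0,-0.008],[0,0,-0.008],[0,0,-0.008]], "rotation": [[0,0,0],[0,0,0],[0,0,0],[0,0,0],[0,0,0],[0,0,0],[0,0,0],[0,0,0]]}}

```text
clock: 18.45
eef_pos: [0.5301, -0.1489, 0.0426]
tool_rot: [0.805, 0.593, 0.003, 0.005]
ft_force: [2.6, -0.4, 8.2]
grip_width: 0.0104
grasp_force: 63.5
```

{"name": "drive_tool", "arguments": {"slide": [[0,0,0],[0,0,0],[0,0,0],[0,0,0],[0,0,0],[0,0,0],[0,0,0],[0,0,0]], "rotation": [[0,0,0],[0,0,0],[0,0,0],[0,0,0],[0,0,0],[0,0,0],[0,0,0],[0,0,0]], "gripper": 0.4}}

```text
clock: 19.45
eef_pos: [0.5295, -0.1487, 0.0414]
tool_rot: [0.805, 0.593, 0.003, 0.004]
ft_force: [-1.2, 0.3, -0.1]
grip_width: 0.0341
grasp_force: 0.0
```

{"name": "drive_tool", "arguments": {"slide": [[0,0,-0.05],[0,0,-0.12],[-0.05,0,-0.24],[-0.12,0,-0.36],[-0.2,0,-0.48],[-0.28,0,-0.56],[-0.32,0,-0.6],[-0.32,0,-0.6]], "rotation": [[0,0,0],[0,0,0],[0,0,0],[0,0,0],[0,0,0],[0,0,0],[0,0,0],[0,0,0]]}}

```text
clock: 20.45
eef_pos: [0.5047, -0.2252, 0.1923]
tool_rot: [0.805, 0.593, 0.003, 0.004]
ft_force: [-0.5, -0.1, -0.5]
grip_width: 0.0341
grasp_force: 0.0
```

Run:
```python
from h import *
o=bot.get_obs();print(o['clock'],o['eef_pos'],o['ft_force'],o['grip_width'])
c=snap('wrist','w6');W=cloud(c);Q=LR.inv().apply((W-L0).reshape(-1,3)).reshape(W.shape)*1000
def z(x0,x1,y0,y1):
    m=(Q[...,0]>x0)&(Q[...,0]<x1)&(Q[...,1]>y0)&(Q[...,1]<y1);return m.sum(),np.nanmedian(Q[...,2][m]).round(2)
print('sheet tongue',z(-46,-43.5,-30,30),'free +y',z(53,59,16,33),'free -y',z(53,59,-33,-16),'crown-',z(-40,-20,-30,30),'crown+',z(25,48,-30,30),'catch',z(57.5,60,-8,8),z(52,55,-8,8),'top',z(66,85,-40,40))
m=(abs(Q[...,0])<100)&(abs(Q[...,1])<60);v,u=np.where(m);i=c['image'][v.min():v.max(),u.min():u.max()]
cv2.imwrite('pics/c4.png',cv2.resize(i,None,fx=3,fy=3,interpolation=cv2.INTER_CUBIC)[:,:,::-1]);print(i.shape)
```

```text
20.45 [ 0.50466183 -0.22521149  0.19226277] [-0.54058689 -0.09560847 -0.49969083] 0.034075180562374685
sheet tongue (np.int64(191), np.float64(31.41)) free +y (np.int64(130), np.float64(31.68)) free -y (np.int64(148), np.float64(31.41)) crown- (np.int64(1687), np.float64(38.5)) crown+ (np.int64(1957), np.float64(38.6)) catch (np.int64(75), np.float64(38.52)) (np.int64(51), np.float64(31.63)) top (np.int64(2187), np.float64(40.84))
(130, 217, 3)
```

View pics/c4.png

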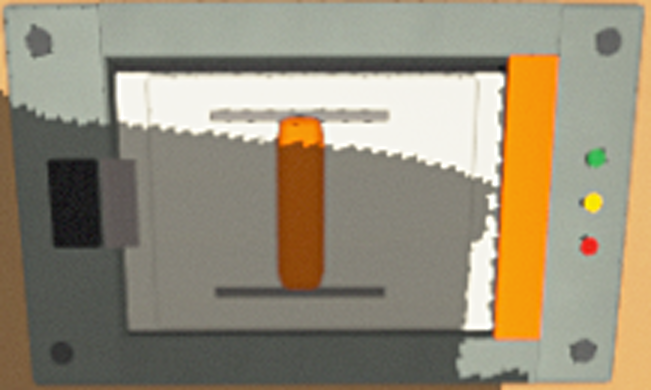

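The cover lies flat (sheet top about 31 mm at both ends), tongue under the lip (525,195), and the catch (118,200) is out over the free edge. Handing in.

```bash
python3 -c "
from workcell import bot
print(bot.job_done())"
```

```text
the job is handed in; nothing more can be done
None
```

The battery cover is refitted and handed in: it lies flat with its tongue under the lip and the catch out over its free edge, the gripper has let go, and the arm never came near the multimeter, reel, tape or screwdriver. The hand-in returned no verdict.

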